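# Spread a retaining ring over a stub axle and hold it at its groove

### The arm

A 6-joint arm with a two-finger parallel gripper is mounted at the origin on a cart in front of the work surface, level with it; the furniture and walls round the work are solid. World frame = base frame: x ahead of the robot, y to its left, z up, the work surface at z = 0. Lengths are in m, angles in rad, forces in N, time in s.
With the tool pointing down it reaches from about 0.3 to 0.775 m from the base axis. Payload 14.6 kg.
Tool frame: the origin (TCP) lies on the centre line of the jaws, within the pads' length; the fingertips stand 19 mm ahead of it and the grasp point (between the pads) is the TCP (ctrl.tip_reach is the distance from the TCP to the fingertips, in m); x points along the fingers, y is the direction in which the jaws open and shut, and the axes are right-handed (so a half turn about x gives the same grasp; the last joint's range is limited). The gripper opens to 94 mm and grips with 3 to 60 N. Pads are 16 mm wide; open, the fingers measure 119 mm over their backs; the gripper's body (75 mm by 177 mm) begins 78 mm behind the grasp point.
Start: joints at [-1.304, 0.3, 1.521, -0, 1.321, -0.067], TCP at [0.18, -0.52, 0.224] pointing down, gripper open.
Joint ranges: [-3.03, 3.03], [-0.79, 2.21], [0.23, 2.52], [-1.04, 4.18], [0, 3.07], [-2.55, 2.55]. Speed limits (rad/s): [2.22, 2.22, 2.57, 3.14, 3.14, 3.14].

### API

Orientations are given as [roll, pitch, yaw] about the fixed x, y, z axes, in that order (R = Rz(yaw) Ry(pitch) Rx(roll)).
In Python, from station import ctrl, optics, models gives the robot as it stands. The module is installed in compiled form; this text tells all that it offers.
- The arm moves only by the tool arm_command, never from a script. Its argument "deltas" is a list of rows, each an object with "translation": the shift along the tool's x, y, z in units of 25 mm (1.0 is 25 mm), a list of three; "turn": the turn, a rotation vector about the tool's x, y, z in units of 5 degrees (1.0 is 5 degrees), a list of three. In form: [{"translation": [x, y, z], "turn": [rx, ry, rz]}, ...]. A call has 1 to 12 rows; each row is the pose to reach, as a shift and turn from the pose commanded when the call began, along the tool's axes at that moment; what a row does not reach only later rows make up. A row lasts 1/12 s, in which the tool goes at most 41.7 mm and 7.16 degrees, less where a joint would pass 70% of its speed; a pose out of reach is approached as far as the arm can. A call with a gripper value outside its range is refused whole. "gripper" is the finger opening in mm, from 0 to 94, set as the call begins (left out, the last holds). The fingers move at their own pace and stop on an object; "force" is the grip in N (left out, the last holds). Time passes only in rows, so rows that repeat a pose let the fingers close. It gives the time, the measured TCP pose, the force and the opening at its end, in the units of the state.
- ctrl.get_obs(): the state, without advancing time (a new reading comes with each control period).
- optics.camera(name): name is "scene" or "top" or "wrist"; returns the picture (420x560x3 uint8, red, green, blue); there is no depth.
- optics.get_calibration(name): a dict with "K" (3x3 intrinsics, pixels), "k1" (the pictures are not rectified: a ray, as slopes to the right and down, at radius r is drawn at 1 + k1 r^2 times it, then the intrinsics apply), "origin" and "orientation" of the camera in the world. Camera axes: x right, y down, z forward; pixel columns grow to the right and rows downward; lengths in m; the calibration is good to about 2 mm. A picture is of the moment at which its call begins: read the wrist's pose just before it. get_calibration takes no time and is no camera call; for the wrist camera it gives the pose at the moment of the call.
- ctrl.hand_in(): hands the job in, once; it reports no verdict.
Trained networks look in the newest picture that a camera, given by its name, has taken for a name from the list of things; names that differ only in an ending like _2 or _b are one class to them, and where a whole thing is asked for, a point or a joint stands for the part that bears it (a point fixed in the world has none). Each returns a list of dicts, best first, with "score" (0 to 1); they miss things now and then, are a little off and sometimes report something else, mostly with a low value. They report only what shows in the picture. A call takes as long as a camera call. They do not tell look-alikes from the thing itself.
- models.look_for(target, camera): "box" ([left, top, right, bottom] in pixels, round what is visible of it).
- models.cut_out(target, camera): "pixels" (420x560 bool, what is visible of it) and "box" ([left, top, right, bottom] in pixels, round what is visible of it).
- models.mark_of(target, camera): "at" ([column, row] in pixels: a listed point, or the origin of a listed thing).
The state is a dict: "time_s": time; "qpos": joint angles; "joint_vel": joint speeds; "tau": joint torques, N m; "ee_pos": TCP position; "eef_rot": TCP orientation; "force": force on the tool from outside, world axes, zero at the start; "moment": the same for the moment, N m; "grip_width": finger opening in m.
Only numpy, scipy, OpenCV 4.12 (cv2) and the standard library are available. Lean on these libraries where they do the work, as an engineer would, in place of code of your own. Each camera call takes 0.05 s, during which the arm holds its last target.

### The job

The ring pliers on their rest have a retaining ring on their tips: squeeze the two handles together all the way so that the ring springs open, lift the pliers off the rest, and with the ring still spread and level lower it gently over the end of the upright stub axle until it is level with the groove in the shaft. Finish while holding the pliers there: the ring fully spread around the groove, hanging clear of the shaft and of the hub below it, not let go; leave the bottle, the caliper, the weight and the tape roll where they are.

Things in the scene. Friction and masses are not known exactly. Their poses are not given: they have to be found in the camera images.
- handles_mid (a point): Point midway between the two grips of the pliers, half-way up them: the place to grasp, axes as the pliers. The grips are 14 mm high; over their outer faces they measure 56 mm here at the start, flaring apart to the free ends, and 34 mm when fully squeezed, where the faces become parallel and meet a stop. A spring resists with about 4 N a grip at the start, 8 N at the stop.
- ring_mid (a point): Centre of the ring's opening when spread, half-way up the ring: 112.5 mm along the pliers' +x from the point between the grips and 2 mm below it, whatever the squeeze. Flat bright steel ring, 4 mm thick, 34 mm over all, in the plane of the pliers; its hole is 24 mm wide unspread, too small for the shaft; fully spread it passes the 26 mm shaft with 3 mm to spare all round.
- squeeze (a joint): How far each arm of the pliers is squeezed, rad: 0 handles apart and ring closed, 0.22 handles fully squeezed and ring fully spread; the other arm and the two halves of the ring follow it.
- groove (a point): Middle of the groove, on the shaft's axis, 85 mm above the worktop; z up. Upright fixed stub axle on a 104 mm square plate: rubber wheel of 80 mm diameter up to 54 mm above the worktop, aluminium hub of 40 mm diameter up to 75 mm, then the shaft of 26 mm diameter. The groove is the darker, narrower band from 81 to 89 mm.
- shaft_end (a point): Centre of the flat upper end of the shaft, 26 mm above the middle of the groove; its edge has a 3 mm high chamfer.
- bottle_mid (a point): Bystander: white sample bottle with a red cap, 47 mm across, 84 mm high; this point is half-way up. Leave it alone.
- caliper_mid (a point): Bystander: digital caliper lying flat, 247 x 73 x 15 mm; its centre. Leave it alone.
- weight_mid (a point): Bystander: small knobbed check weight, 25 mm across, 32 mm high; its centre. Leave it alone.
- tape_mid (a point): Bystander: roll of tape lying flat, 67 mm across, 18 mm high; its centre. Leave it alone.
- pliers: Ring pliers, steel with dark rubber grips, 170 mm long with the ring, 17 mm thick, about 130 g, lying flat, +z up; +x runs from the handles to the ring, y across the handles. Origin on the pivot's axis at the underside; 7 mm higher, the point between the grips is at x = -50 mm and the grips reach to -90 mm. A 7 mm wide stop bar lies between the grips.
- rest: Fixed aluminium rest under the pliers; origin under its centre at worktop height, x along the pliers. Its top is 45 mm high: 34 mm wide from 32 mm behind to 32 mm ahead of the centre, and a 14 mm wide tongue back to -90 mm under the stop bar between the grips. Beside and below the grips it is free down to the foot plate (100 x 70 mm, 11 mm high).
- stub: The fixed stub axle with its wheel and plate; origin on the axis at worktop height.
There are look-alikes about, which are no part of the job. Of the things shaped like the rest, the aluminium one is meant.

How it is judged:
By the outcome, as a careful person would: the job done as asked, in the order asked, and still so for the second after the job is handed in, while the arm keeps its last pose, push and grip.
It also fails if it takes over 38 s, if anything falls off the work surface, if the arm or the gripper's body presses on something with over 40 N, if the wrist force passes 120 N, or if a joint passes its speed limit or range.

## Working session

There is one attempt and no reset: what is moved stays moved. The work goes in short steps, Python scripts to look and compute and a tool call to move; the robot and the scene stay as the last step left them, time stands still between calls to the robot, and variables do not carry over. Pictures are saved under pics/ and viewed, and the job is handed in when it is done.

Besides the shell and the picture viewer there is one more tool, called as name(argument=value, ...) on one line, values as JSON. arm_command: Moves the arm, as the interface text tells. Its arguments: {"type":"object","properties":{"deltas":{"type":"array"},"gripper":{"type":"number"},"force":{"type":"number"}},"required":["deltas"]}

```bash
mkdir -p pics; ls
cat > h.py <<'E'
import numpy as np, cv2
from scipy.spatial.transform import Rotation as R
from station import ctrl, optics, models
def cal(n):
    c=optics.get_calibration(n); return c
def rotm(c):
    o=np.array(c['orientation'],float)
    return o if o.shape==(3,3) else R.from_euler('xyz',o).as_matrix()
def ray(c,px):
    K=np.array(c['K'],float);k=c['k1']
    p=cv2.undistortPoints(np.array([[px]],float),K,np.array([k,0,0,0,0.]))[0,0]
    return np.array(c['origin']),rotm(c)@np.array([p[0],p[1],1.])
def onz(c,px,z):
    o,d=ray(c,px); return o+d*(z-o[2])/d[2]
def proj(c,P):
    K=np.array(c['K'],float);M=rotm(c)
    q=(np.atleast_2d(P)-np.array(c['origin']))@M
    r=q[:,:2]/q[:,2:]; r=r*(1+c['k1']*(r**2).sum(1,keepdims=True))
    return r@K[:2,:2].T+K[:2,2]
def tri(obs):
    A=np.zeros((3,3));b=np.zeros(3)
    for c,px in obs:
        o,d=ray(c,px);d=d/np.linalg.norm(d);Q=np.eye(3)-np.outer(d,d);A+=Q;b+=Q@o
    return np.linalg.solve(A,b)
def snap(n,f):
    im=optics.camera(n); cv2.imwrite('pics/'+f,im[:,:,::-1]); return im
E
python3 - <<'E'
from h import *
print(ctrl.get_obs())
for n in ['scene','top']:
    snap(n,n+'0.png'); c=cal(n); print(n,c)
    for t in ['handles_mid','ring_mid','pliers','rest','groove','shaft_end','stub','bottle_mid','caliper_mid','weight_mid','tape_mid']:
        print(t,[(round(d['score'],2),np.round(d['at'],1).tolist()) for d in models.mark_of(t,n)][:4])
E
```

```text
pics
{'time_s': 0.0, 'qpos': array([-1.30356256e+00,  3.00436212e-01,  1.52156868e+00,  1.14526622e-05,
        1.32071407e+00, -6.66414138e-02]), 'joint_vel': array([-0.00047721, -0.00038518, -0.00163461, -0.00059986,  0.00147549,
        0.00179849]), 'tau': array([-3.95842537e-03, -5.31817281e+01, -3.52734482e+01,  7.07033440e-02,
        2.44013371e-02, -5.81030963e-05]), 'ee_pos': array([ 0.1801536 , -0.51940459,  0.2239107 ]), 'eef_rot': array([-1.64728658,  1.56966996,  1.82817841]), 'force': array([-0.70732799,  0.07057837, -0.60493269]), 'moment': array([ 0.04529611,  0.02173269, -0.01537369]), 'grip_width': 0.09394229271788075}
scene {'K': array([[491.96919323,   0.        , 277.57643586],
       [  0.        , 491.96919323, 206.13580341],
       [  0.        ,   0.        ,   1.        ]]), 'k1': -0.11461252428198421, 'origin': array([-0.26856583,  1.00074263,  0.64251136]), 'orientation': array([-1.96358002,  0.00343428, -2.40884846])}
handles_mid [(0.78, [347.4, 200.2])]
ring_mid [(0.76, [332.3, 211.8])]
pliers [(0.7, [344.3, 209.5]), (0.41, [246.2, 319.7])]
rest [(0.91,
[... 384 characters left out ...]
488],
       [  0.        , 450.53299872, 208.69438794],
       [  0.        ,   0.        ,   1.        ]]), 'k1': -0.14458970737057994, 'origin': array([0.50578509, 0.07748435, 1.46250894]), 'orientation': array([-3.09478897, -0.01044779, -1.55692481])}
handles_mid [(0.84, [387.3, 217.6])]
ring_mid [(0.89, [352.3, 215.0]), (0.31, [372.7, 216.9])]
pliers [(0.83, [372.5, 220.5])]
rest [(0.66, [349.4, 265.7]), (0.57, [366.1, 219.7])]
groove [(0.75, [237.1, 222.2])]
shaft_end [(0.56, [233.5, 223.5])]
stub [(0.79, [236.5, 221.1])]
bottle_mid [(0.45, [301.9, 152.4])]
caliper_mid [(0.75, [374.6, 165.6])]
weight_mid [(0.53, [292.5, 272.7]), (0.27, [391.0, 218.2])]
tape_mid [(0.68, [187.2, 264.5])]
```

View pics/scene0.png

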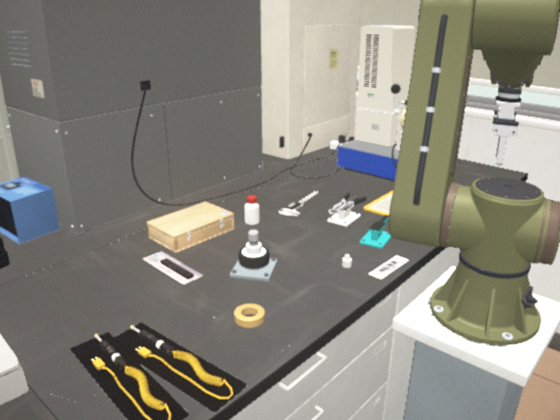

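View pics/top0.png

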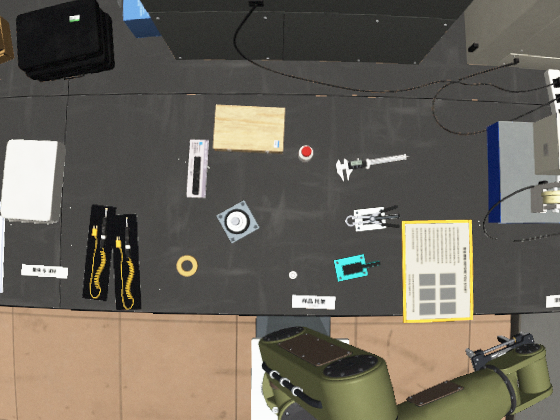

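Run:
```python
from h import *
s=cal('scene');t=cal('top')
for n,a,b,z in [('h',(347.4,200.2),(387.3,217.6),.052),('ring',(332.3,211.8),(352.3,215),.05),('pl',(344.3,209.5),(372.5,220.5),.045),('rest',(344.3,222.9),(366.1,219.7),0),('groove',(251.8,241.8),(237.1,222.2),.085),('end',(251.6,233.5),(233.5,223.5),.111),('stub',(253.8,270.3),(236.5,221.1),0),('bot',(252.7,206.5),(301.9,152.4),.042),('cal',(304.5,203.7),(374.6,165.6),.0075),('w',(346.5,259.7),(292.5,272.7),.016),('tape',(248.7,316.4),(187.2,264.5),.009)]:
    print(n,*[np.round(x,4) for x in (tri([(s,a),(t,b)]),onz(s,a,z),onz(t,b,z))])
```

```text
h [ 0.555  -0.2646  0.0454] [ 0.5508 -0.2443  0.052 ] [ 0.5486 -0.2677  0.052 ]
ring [ 0.5532 -0.1602  0.0374] [ 0.5337 -0.1384  0.05  ] [ 0.5554 -0.156   0.05  ]
pl [ 0.5423 -0.2229  0.0287] [ 0.5232 -0.1877  0.045 ] [ 0.539  -0.2217  0.045 ]
rest [ 0.541  -0.2144 -0.0156] [ 0.5203 -0.1874 -0.    ] [ 0.5424 -0.21    0.    ]
groove [0.5307 0.2068 0.0778] [0.5244 0.2196 0.085 ] [0.5272 0.2029 0.085 ]
end [0.5252 0.2141 0.1058] [0.5203 0.2236 0.111 ] [0.5227 0.2113 0.111 ]
stub [ 0.5307  0.2116 -0.0032] [0.5251 0.2145 0.    ] [0.532  0.2126 0.    ]
bot [0.7464 0.0014 0.053 ] [ 0.7598 -0.0205  0.042 ] [0.7529 0.0049 0.042 ]
cal [ 0.7224 -0.2383 -0.0049] [ 0.704  -0.2141  0.0075] [ 0.7199 -0.2362  0.0075]
w [0.3668 0.0276 0.012 ] [0.3612 0.0321 0.016 ] [0.369  0.0291 0.016 ]
tape [0.3882 0.3705 0.0021] [0.3807 0.3771 0.009 ] [0.3891 0.3695 0.009 ]
```

Both views agree: the pliers are on the white aluminium rest (top about 352–398, 217), with the ring pointing to +y. The stub is at top (237, 221), and the teal thing is a look-alike. Next I'll move above the pliers to look with the wrist camera.

```bash
cat >> h.py <<'E'
def toolR():
    return R.from_euler('xyz',ctrl.get_obs()['eef_rot']).as_matrix()
def go(P,yaw_pl,sign=1):
    """delta from measured pose to P with pliers yaw: tool x down, y = sign*pliers y"""
    o=ctrl.get_obs();M=toolR()
    y=sign*np.array([-np.sin(yaw_pl),np.cos(yaw_pl),0]);x=np.array([0,0,-1.]);T=np.c_[x,y,np.cross(x,y)]
    print('trans units',np.round(M.T@(np.array(P)-o['ee_pos'])/.025,3),'turn',np.round(np.rad2deg(R.from_matrix(M.T@T).as_rotvec())/5,3))
E
python3 - <<'E'
from h import *
print(np.round(toolR(),3))
c=cal('wrist'); M=toolR(); print('cam in tool',M.T@(c['origin']-ctrl.get_obs()['ee_pos']),np.round(M.T@rotm(c),3),c['K'][0,0],c['k1'])
yaw=np.arctan2(.111,.0)
for s in (1,-1): go([.552,-.245,.224],np.pi/2,s)
for s in (1,-1): go([.552,-.245,.224],np.pi/2,s)
E
```

```text
[[-0.     0.328 -0.945]
 [ 0.    -0.945 -0.328]
 [-1.    -0.     0.   ]]
cam in tool [-0.16054771  0.00052633 -0.08113917] [[ 0.    -0.28   0.96 ]
 [ 1.     0.002  0.   ]
 [-0.002  0.96   0.28 ]] 320.29935735440665 -0.04576988766717914
trans units [  0.018  -5.506 -17.651] turn [2.1825e+01 1.0000e-03 0.0000e+00]
trans units [  0.018  -5.506 -17.651] turn [-14.175  -0.      0.   ]
trans units [  0.018  -5.506 -17.651] turn [2.1825e+01 1.0000e-03 0.0000e+00]
trans units [  0.018  -5.506 -17.651] turn [-14.175  -0.      0.   ]
```

arm_command(deltas=[{"translation":[0.5,-0.5,-1.5],"turn":[-1.2,0,0]},{"translation":[1,-1,-3],"turn":[-2.4,0,0]},{"translation":[1.5,-1.5,-4.5],"turn":[-3.6,0,0]},{"translation":[2,-2,-6],"turn":[-4.8,0,0]},{"translation":[2.5,-2.5,-7.5],"turn":[-6,0,0]},{"translation":[3,-3,-9],"turn":[-7.2,0,0]},{"translation":[3,-3.5,-10.5],"turn":[-8.4,0,0]},{"translation":[3,-4,-12],"turn":[-9.6,0,0]},{"translation":[3,-4.5,-13.5],"turn":[-10.8,0,0]},{"translation":[3,-5,-15],"turn":[-12,0,0]},{"translation":[3,-5.3,-16.5],"turn":[-13.2,0,0]},{"translation":[3,-5.5,-17.65],"turn":[-14.175,0,0]}], gripper=94)

```text
time_s: 2.2
ee_pos: [0.5541, -0.243, 0.1495]
eef_rot: [1.661, 1.57, 0.097]
force: [-0.2, -0.7, 0.1]
grip_width: 0.094
```

arm_command(deltas=[{"translation":[0,0,0],"turn":[0,0,0]},{"translation":[0,0,0],"turn":[0,0,0]}])

```text
time_s: 2.37
ee_pos: [0.5527, -0.2442, 0.1489]
eef_rot: [-1.956, 1.57, 2.758]
force: [-0.2, -0.3, -0.8]
grip_width: 0.094
```

Run:
```python
from h import *
o=ctrl.get_obs();print(o['time_s'],o['ee_pos'],np.round(toolR(),3),o['qpos'])
c=cal('wrist');snap('wrist','w1.png')
for t,z in [('handles_mid',.052),('ring_mid',.05),('pliers',.045),('rest',0)]:
    for d in models.mark_of(t,'wrist')[:3]: print(t,round(d['score'],2),np.round(d['at'],1),np.round(onz(c,d['at'],z),4))
```

```text
2.3667 [ 0.55269578 -0.24419772  0.14894004] [[-0.001  1.     0.002]
 [ 0.     0.002 -1.   ]
 [-1.    -0.001 -0.   ]] [-4.76625053e-01  4.87337953e-01  1.44227135e+00 -5.96409237e-05
  1.21257879e+00 -4.78389108e-01]
handles_mid 0.63 [279.9 238.2] [ 0.5505 -0.2652  0.052 ]
ring_mid 0.66 [266.1 102.4] [ 0.5397 -0.1536  0.05  ]
pliers 0.76 [272.3 181.4] [ 0.544  -0.2169  0.045 ]
pliers 0.16 [452.8 191.4] [ 0.6989 -0.2248  0.045 ]
rest 0.8 [275.8 176.8] [ 0.5461 -0.2214  0.    ]
rest 0.7 [104.4 112.9] [ 0.3846 -0.1604  0.    ]
```

View pics/w1.png

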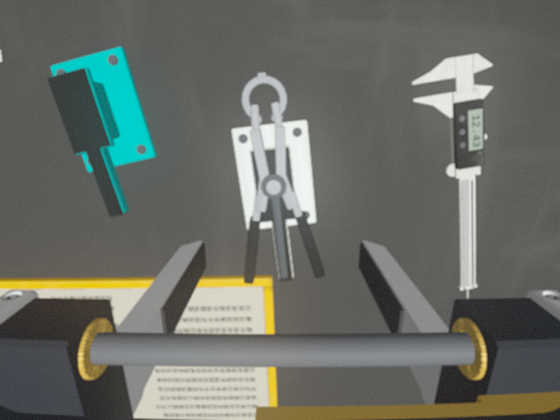

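Run:
```python
from h import *
im=cv2.imread('pics/w1.png')[60:300,200:350]
cv2.imwrite('pics/w1z.png',cv2.resize(im,None,fx=2.5*1,fy=2.5,interpolation=cv2.INTER_CUBIC))
c=cal('wrist')
# predicted overlay for handles H, yaw
H=np.array([.5505,-.2652,.052]);a=np.pi/2+np.arctan2(.0108,.1116)
ux=np.array([np.cos(a),np.sin(a),0]);uy=np.array([-np.sin(a),np.cos(a),0])
print(np.rad2deg(a))
ct=H+ux*.1125-[0,0,0]
t=np.linspace(0,2*np.pi,60)
pts=np.array([ct+.017*(ux*np.cos(q)+uy*np.sin(q)) for q in t])
img=cv2.imread('pics/w1.png')
big=cv2.resize(img,None,fx=4,fy=4,interpolation=cv2.INTER_CUBIC)
f=lambda P:np.round(proj(c,P)*4+1.5).astype(int)
cv2.polylines(big,[f(pts)],True,(0,0,255),1)
ln=np.array([H-ux*.05+[0,0,.005],H+ux*.14+[0,0,.005]]);cv2.polylines(big,[f(ln)],False,(0,255,0),1)
for P in (H,H+ux*.05): cv2.circle(big,tuple(f(P[None])[0]),4,(255,0,255),1)
for s in (-1,1): cv2.circle(big,tuple(f((H+uy*.028*s)[None])[0]),4,(255,255,0),1)
cv2.imwrite('pics/w1o.png',cv2.resize(big[240:1180,840:1400],None,fx=.63,fy=.63))
```

```text
95.52754015165617
```

View pics/w1o.png

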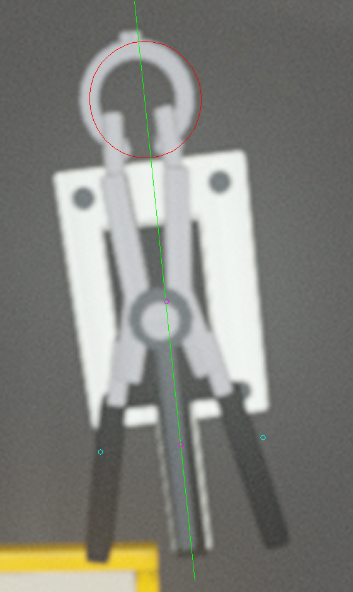

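Run:
```python
from h import *
c=cal('wrist')
z=lambda u,v:np.array([(u/.63+840)/4,(v/.63+240)/4])
feat=[(137,100,.0625,.052),(160,320,0,.062),(188,550,-.09,.055)]
for n,ft in [('ring',feat[0]),('pivot',feat[1]),('end',feat[2])]:
    print(n,z(*ft[:2]),onz(c,z(*ft[:2]),ft[3]))
pr=[onz(c,z(*f[:2]),f[3]) for f in feat]
d=pr[0]-pr[2];print(np.linalg.norm(d),np.linalg.norm(pr[0]-pr[1]),90-np.rad2deg(np.arctan2(d[0],d[1]))) 
for corner in [(54,176),(246,150),(95,428),(268,408)]:
    print(onz(c,z(*corner),.0455),onz(c,z(*corner),.011))
```

```text
ring [264.36507937  99.68253968] [ 0.53744859 -0.15339288  0.052     ]
pivot [273.49206349 186.98412698] [ 0.54422195 -0.21979355  0.062     ]
end [284.6031746  278.25396825] [ 0.55325342 -0.30424552  0.055     ]
0.15170797668895342 0.06749019557036576 95.98105718459828
[ 0.51020601 -0.17627295  0.0455    ] [ 0.50491619 -0.17778367  0.011     ]
[ 0.57147284 -0.16828555  0.0455    ] [ 0.57416849 -0.1687552   0.011     ]
[ 0.52080917 -0.26194156  0.0455    ] [ 0.51690136 -0.27461825  0.011     ]
[ 0.58093445 -0.25461402  0.0455    ] [ 0.58486332 -0.26633564  0.011     ]
```

The wrist view shows the ring at (264, 100), the pivot at (273, 187) and the grip ends near row 278. These distances match the given sizes, and the white foot plate confirms a yaw of about 96.2°.

Run:
```python
from h import *
go([.5495,-.2655,.052],np.deg2rad(96.2),-1)
```

```text
trans units [ 3.906 -0.072  0.782] turn [-1.263e+00  1.000e-03 -1.000e-03]
```

arm_command(deltas=[{"translation":[0.6,-0.04,0.4],"turn":[-0.6,0,0]},{"translation":[1.2,-0.07,0.78],"turn":[-1.26,0,0]},{"translation":[1.8,-0.07,0.78],"turn":[-1.26,0,0]},{"translation":[2.4,-0.07,0.78],"turn":[-1.26,0,0]},{"translation":[2.9,-0.07,0.78],"turn":[-1.26,0,0]},{"translation":[3.3,-0.07,0.78],"turn":[-1.26,0,0]},{"translation":[3.6,-0.07,0.78],"turn":[-1.26,0,0]},{"translation":[3.8,-0.07,0.78],"turn":[-1.26,0,0]},{"translation":[3.89,-0.07,0.78],"turn":[-1.26,0,0]},{"translation":[3.89,-0.07,0.78],"turn":[-1.26,0,0]}])

```text
time_s: 3.45
ee_pos: [0.5503, -0.2646, 0.0521]
eef_rot: [-2.343, 1.571, 2.48]
force: [0.4, -0.7, 1.6]
grip_width: 0.0941
```

Run:
```python
from h import *
go([.5495,-.2655,.052],np.deg2rad(96.2),-1);o=ctrl.get_obs();print(o['time_s'],o['ee_pos'],o['force'])
c=cal('wrist');snap('wrist','w2.png')
for t,z in [('handles_mid',.052),('ring_mid',.05)]:
    for d in models.mark_of(t,'wrist')[:2]: print(t,round(d['score'],2),np.round(d['at'],1),np.round(onz(c,d['at'],z),4))
```

```text
trans units [ 0.004 -0.035  0.031] turn [ 0.02  -0.001  0.001]
3.45 [ 0.5502857  -0.26463219  0.05209318] [ 0.37686983 -0.72056999  1.63559169]
handles_mid 0.94 [284.1 273.6] [ 0.5513 -0.2682  0.052 ]
ring_mid 0.94 [283.8  49.2] [ 0.5382 -0.1542  0.05  ]
```

View pics/w2.png

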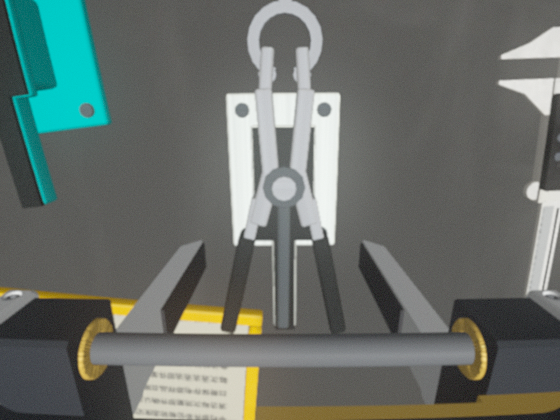

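The pliers are centred between the fingers (axis at column about 284), so I'll squeeze now.

arm_command(deltas=[{"translation":[0,0,0],"turn":[0,0,0]},{"translation":[0,0,0],"turn":[0,0,0]},{"translation":[0,0,0],"turn":[0,0,0]},{"translation":[0,0,0],"turn":[0,0,0]},{"translation":[0,0,0],"turn":[0,0,0]},{"translation":[0,0,0],"turn":[0,0,0]},{"translation":[0,0,0],"turn":[0,0,0]},{"translation":[0,0,0],"turn":[0,0,0]},{"translation":[0,0,0],"turn":[0,0,0]},{"translation":[0,0,0],"turn":[0,0,0]},{"translation":[0,0,0],"turn":[0,0,0]},{"translation":[0,0,0],"turn":[0,0,0]}], gripper=0, force=45)

```text
time_s: 4.6
ee_pos: [0.5503, -0.2647, 0.0523]
eef_rot: [0.803, 1.571, -0.658]
force: [0.6, -1.8, 2.1]
grip_width: 0.032
```

Run:
```python
from h import *
o=ctrl.get_obs();print(o['time_s'],o['ee_pos'],o['force'],o['moment'],o['grip_width'])
c=cal('wrist');snap('wrist','w3.png')
for t,z in [('handles_mid',.052),('ring_mid',.05)]:
    for d in models.mark_of(t,'wrist')[:2]: print(t,round(d['score'],2),np.round(d['at'],1),np.round(onz(c,d['at'],z),4))
```

```text
4.6 [ 0.55033121 -0.26471548  0.05228585] [ 0.62228626 -1.8452084   2.0888261 ] [-0.27084565 -0.0814072   0.03418581] 0.032032130301951824
handles_mid 0.91 [282.2 264.7] [ 0.5497 -0.263   0.052 ]
```

View pics/w3.png

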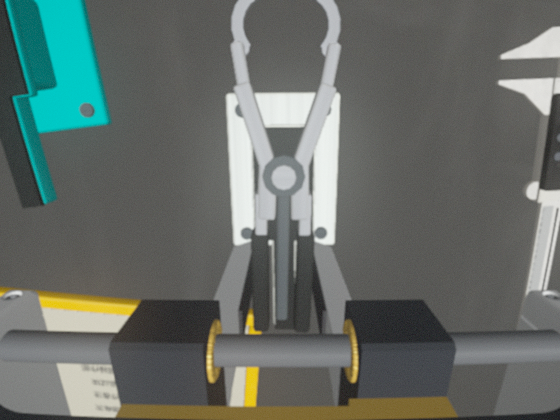

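The handles are squeezed parallel (opening 32 mm), and the ring has opened to about columns 232–340. The pivot moved from row 188 to 176, so the pliers slid a few mm forward. I'll lift straight up.

arm_command(deltas=[{"translation":[-0.1,0,0],"turn":[0,0,0]},{"translation":[-0.3,0,0],"turn":[0,0,0]},{"translation":[-0.6,0,0],"turn":[0,0,0]},{"translation":[-1.0,0,0],"turn":[0,0,0]},{"translation":[-1.5,0,0],"turn":[0,0,0]},{"translation":[-2.1,0,0],"turn":[0,0,0]},{"translation":[-2.7,0,0],"turn":[0,0,0]},{"translation":[-3.3,0,0],"turn":[0,0,0]},{"translation":[-3.9,0,0],"turn":[0,0,0]},{"translation":[-4.3,0,0],"turn":[0,0,0]},{"translation":[-4.55,0,0],"turn":[0,0,0]},{"translation":[-4.6,0,0],"turn":[0,0,0]}])

```text
time_s: 5.75
ee_pos: [0.5506, -0.2648, 0.1688]
eef_rot: [0.969, 1.569, -0.492]
force: [0.3, 0.4, -1.3]
grip_width: 0.0319
```

Run:
```python
from h import *
o=ctrl.get_obs();print(o['time_s'],o['ee_pos'],o['force'],o['moment'],o['grip_width'])
snap('wrist','w4.png');snap('scene','s4.png');snap('top','t4.png')
for n in ('wrist','scene','top'):
  for t in ['handles_mid','ring_mid','pliers']:
    for d in models.mark_of(t,n)[:1]: print(n,t,round(d['score'],2),np.round(d['at'],1),onz(cal(n),d['at'],o['ee_pos'][2]))
a=cv2.imread('pics/w4.png');b=cv2.imread('pics/w3.png')
cv2.imwrite('pics/w34.png',np.hstack([b[:350,170:400],a[:350,170:400]]))
s=cv2.imread('pics/s4.png');cv2.imwrite('pics/s4z.png',cv2.resize(s[100:300,220:420],None,fx=3,fy=3,interpolation=cv2.INTER_CUBIC))
```

```text
5.75 [ 0.5506148  -0.26480413  0.16879797] [ 0.30168848  0.43015981 -1.26755355] [-0.11941256 -0.14787928  0.01661886] 0.031943587577363916
wrist handles_mid 0.66 [282.3 264.8] [ 0.54930545 -0.26152551  0.16879797]
wrist pliers 0.78 [280.4 170. ] [ 0.54263323 -0.21016934  0.16879797]
scene handles_mid 0.59 [349.7 167.3] [ 0.54062675 -0.23192833  0.16879797]
scene ring_mid 0.53 [333.  174.8] [ 0.53691165 -0.13850023  0.16879797]
scene pliers 0.59 [344.6 172.6] [ 0.52284125 -0.17852144  0.16879797]
top handles_mid 0.77 [395.9 216.1] [ 0.54973866 -0.26457881  0.16879797]
top ring_mid 0.78 [354.5 218.3] [ 0.54177702 -0.14288735  0.16879797]
top pliers 0.25 [366.7 221.5] [ 0.53298674 -0.17858059  0.16879797]
```

View pics/w34.png

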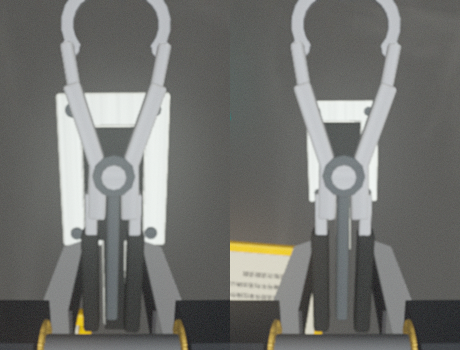

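View pics/s4z.png

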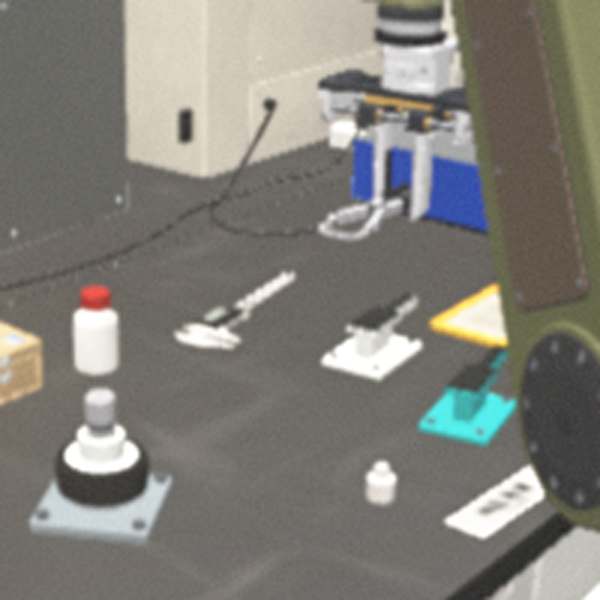

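Run:
```python
from h import *
a=cv2.imread('pics/w4.png')
cv2.imwrite('pics/w4z.png',cv2.resize(a[0:200,210:365],None,fx=4,fy=3,interpolation=cv2.INTER_CUBIC)[:600])
```

```text
(no output)
```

View pics/w4z.png

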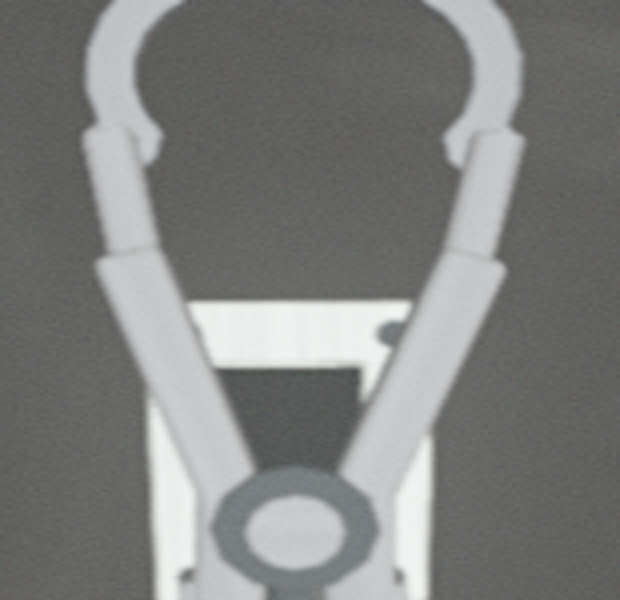

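Run:
```python
from h import *
o=ctrl.get_obs();c=cal('wrist');M=toolR();p=o['ee_pos'];print(o['time_s'],p)
T=lambda P:np.round(1e3*M.T@(P-p),1)
z=p[2]
for n,px,dz in [('pivot',(283.5,177),.010),('arc c',(286,25),-.0),('arcL',(243.5,25),0),('arcR',(328.5,25),0)]:
    print(n,'tool mm',T(onz(c,px,z+dz)))
print('pix of tool pts',[ (d,np.round(proj(c,p+M@np.array([x/1e3,0,d/1e3]))[0],1)) for x,d in [(0,0),(-10,-50),(2,-112.5),(2,-117)]])
print([ (d['score'],d['at']) for d in models.mark_of('ring_mid','wrist')])
```

```text
6.35 [ 0.55026413 -0.26464187  0.16708209]
pivot tool mm [-10.    0.1 -52.8]
arc c tool mm [   0.     1.1 -120.9]
arcL tool mm [   0.   -18.2 -120.9]
arcR tool mm [   0.    20.4 -121. ]
pix of tool pts [(0, array([283. , 267.8])), (-50, array([283.3, 182.7])), (-112.5, array([283.5,  45.8])), (-117, array([283.6,  35.4]))]
[]
```

Run:
```python
from h import *
go([.5385,.0944,.165],np.deg2rad(96.2),-1)
```

```text
trans units [  0.085   1.108 -14.327] turn [ 0.02  -0.001  0.001]
```

arm_command(deltas=[{"translation":[0,0.02,-0.2],"turn":[0,0,0]},{"translation":[0,0.05,-0.6],"turn":[0,0,0]},{"translation":[0,0.09,-1.2],"turn":[0,0,0]},{"translation":[0,0.15,-2.0],"turn":[0,0,0]},{"translation":[0,0.22,-2.9],"turn":[0,0,0]},{"translation":[0,0.29,-3.8],"turn":[0,0,0]},{"translation":[0,0.36,-4.7],"turn":[0,0,0]},{"translation":[0,0.43,-5.6],"turn":[0,0,0]},{"translation":[0,0.5,-6.5],"turn":[0,0,0]},{"translation":[0,0.57,-7.4],"turn":[0,0,0]},{"translation":[0,0.64,-8.3],"turn":[0,0,0]},{"translation":[0,0.71,-9.2],"turn":[0,0,0]}])

```text
time_s: 7.4
ee_pos: [0.542, -0.0318, 0.1674]
eef_rot: [1.868, 1.571, 0.408]
force: [-0.0, 0.1, -0.7]
grip_width: 0.0319
```

arm_command(deltas=[{"translation":[0,0.07,-0.9],"turn":[0,0,0]},{"translation":[0,0.14,-1.8],"turn":[0,0,0]},{"translation":[0,0.2,-2.6],"turn":[0,0,0]},{"translation":[0,0.26,-3.4],"turn":[0,0,0]},{"translation":[0,0.32,-4.1],"turn":[0,0,0]},{"translation":[0,0.36,-4.6],"turn":[0,0,0]},{"translation":[0,0.38,-4.9],"turn":[0,0,0]},{"translation":[0,0.4,-5.1],"turn":[0,0,0]},{"translation":[0,0.4,-5.12],"turn":[0,0,0]},{"translation":[0,0.4,-5.12],"turn":[0,0,0]}])

```text
time_s: 8.23
ee_pos: [0.5385, 0.094, 0.1672]
eef_rot: [-0.582, 1.571, -2.042]
force: [-0.2, -0.1, -2.6]
grip_width: 0.0321
```

Run:
```python
from h import *
o=ctrl.get_obs();p=o['ee_pos'];M=toolR();c=cal('wrist');print(o['time_s'],p,o['force'],o['grip_width'])
snap('wrist','w5.png')
for t,z in [('shaft_end',.111),('groove',.085),('stub',0)]:
    for d in models.mark_of(t,'wrist')[:1]:
        P=onz(c,d['at'],z);print(t,round(d['score'],2),np.round(d['at'],1),np.round(P,4),np.round(1e3*M.T@(P-p),1))
```

```text
8.2333 [0.53853335 0.09402372 0.16716574] [-0.22801572 -0.05366841 -2.5953172 ] 0.03209997993706652
shaft_end 0.58 [295.8  64.9] [0.5342 0.206  0.111 ] [  56.2    8.  -111.8]
groove 0.9 [291.   70.2] [0.5319 0.2059 0.085 ] [  82.2    5.7 -111.9]
stub 0.87 [285.8  82.1] [0.5293 0.2055 0.    ] [ 167.2    3.1 -111.9]
```

View pics/w5.png

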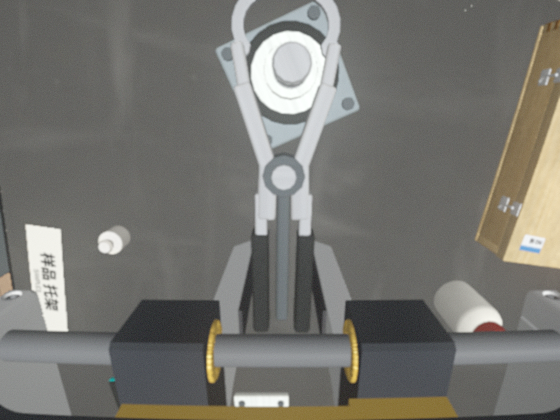

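Run:
```python
from h import *
a=cv2.imread('pics/w5.png')
b=cv2.resize(a[0:150,210:365],None,fx=5,fy=4,interpolation=cv2.INTER_CUBIC)
c=cal('wrist');p=ctrl.get_obs()['ee_pos']
cv2.imwrite('pics/w5z.png',b)
def ov(cx,cy):
    im=cv2.resize(a[0:150,210:365],None,fx=4,fy=4,interpolation=cv2.INTER_CUBIC)
    t=np.linspace(0,2*np.pi,80)
    for r,z,col in [(.010,.111,(0,0,255)),(.013,.108,(0,255,0)),(.02,.075,(255,0,0)),(.04,.054,(255,0,255))]:
        P=np.c_[cx+r*np.cos(t),cy+r*np.sin(t),t*0+z]
        q=np.round((proj(c,P)-[210,0])*4+1.5).astype(int);cv2.polylines(im,[q],True,col,1)
    return im
cv2.imwrite('pics/w5o.png',ov(.5315,.207))
```

```text
(no output)
```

View pics/w5o.png

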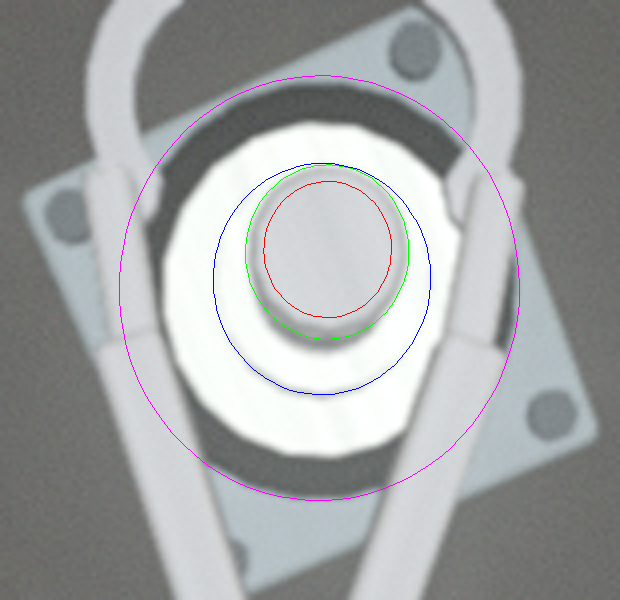

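View pics/w5z.png

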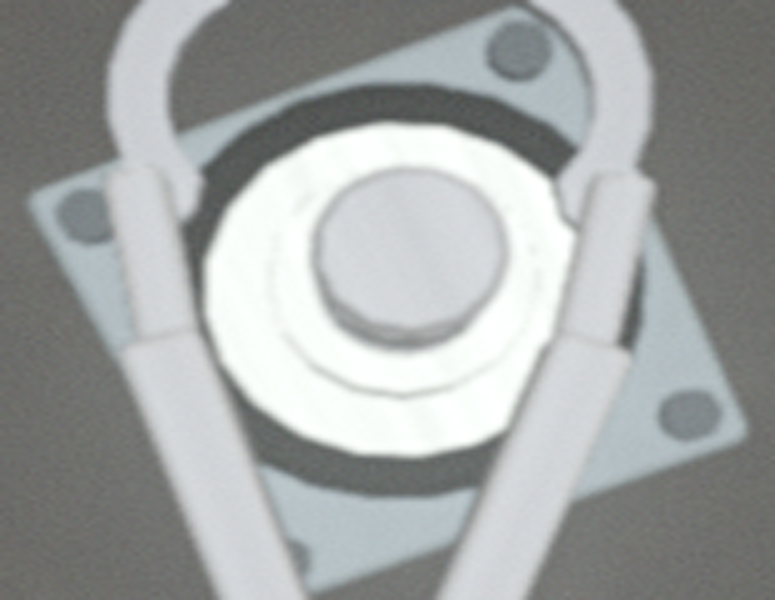

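Run:
```python
from h import *
o=ctrl.get_obs();p=o['ee_pos'];M=toolR();print(o['time_s'],p,o['qpos'])
print('x tilt',M[:,0]); S=np.array([.5315,.207,.111]);print(1e3*M.T@(S-p))
# target TCP: S - M*(.,1,-115)
t=S-M@np.array([0,.001,-.115]);t[2]=.140;print(t);go(t,np.deg2rad(96.2),-1)
```

```text
8.4333 [0.53864253 0.09363518 0.16716618] [ 1.05146933e-01  3.45941001e-01  1.59861795e+00 -6.08527313e-05
  1.19709262e+00 -3.94149680e-03]
x tilt [-5.26431145e-05 -6.25231493e-05 -9.99999997e-01]
[  56.15946622    5.24804842 -113.47162336]
[0.54302879 0.09257497 0.14      ]
trans units [1.087 0.17  0.061] turn [0.01  0.001 0.001]
```

The shaft circles fit the picture at about (0.5315, 0.207). I'll correct sideways, come down to just above the shaft end, and look again.

arm_command(deltas=[{"translation":[0.1,0.04,0.02],"turn":[0,0,0]},{"translation":[0.3,0.1,0.04],"turn":[0,0,0]},{"translation":[0.6,0.15,0.06],"turn":[0,0,0]},{"translation":[0.9,0.17,0.06],"turn":[0,0,0]},{"translation":[1.2,0.17,0.06],"turn":[0,0,0]},{"translation":[1.45,0.17,0.06],"turn":[0,0,0]},{"translation":[1.6,0.17,0.06],"turn":[0,0,0]},{"translation":[1.69,0.17,0.06],"turn":[0,0,0]},{"translation":[1.69,0.17,0.06],"turn":[0,0,0]},{"translation":[1.69,0.17,0.06],"turn":[0,0,0]}])

```text
time_s: 9.27
ee_pos: [0.543, 0.0932, 0.1251]
eef_rot: [1.684, 1.571, 0.223]
force: [-0.3, -0.2, -1.5]
grip_width: 0.0318
```

```bash
cat > ov.py <<'E'
from h import *
def ov(f,S,out,mid=None):
    a=cv2.imread('pics/'+f);c=cal('wrist');o=ctrl.get_obs();p=o['ee_pos'];M=toolR()
    im=cv2.resize(a[0:150,210:365],None,fx=4,fy=4,interpolation=cv2.INTER_CUBIC)
    t=np.linspace(0,2*np.pi,80)
    D=lambda P,col:cv2.polylines(im,[np.round((proj(c,P)-[210,0])*4+1.5).astype(int)],True,col,1)
    for r,z,col in [(.013,.108,(0,255,0)),(.02,.075,(255,0,0)),(.04,.054,(255,0,255))]:
        D(np.c_[S[0]+r*np.cos(t),S[1]+r*np.sin(t),t*0+z],col)
    for y,zz,r,col in [(1.0,-115,16,(0,0,255)),(1-7.3,-121,12,(0,200,200)),(1+7.3,-121,12,(0,200,200))]:
        L=np.c_[t*0,y+r*np.cos(t),zz+r*np.sin(t)]/1e3
        D(p+L@M.T,col)
    cv2.imwrite('pics/'+out,im)
    print(o['time_s'],p,o['force'],'stub in tool mm',1e3*M.T@(np.array([*S,.111])-p))
E
python3 - <<'E'
from ov import *
snap('wrist','w6.png');ov('w6.png',(.5315,.207),'w6o.png')
snap('scene','s6.png');s=cv2.imread('pics/s6.png');cv2.imwrite('pics/s6z.png',cv2.resize(s[150:300,180:330],None,fx=4,fy=4,interpolation=cv2.INTER_CUBIC))
E
```

```text
9.3167 [0.54314541 0.09324676 0.12528327] [ 0.59134351  1.58999306 -1.18912403] stub in tool mm [  14.28641982    0.90255171 -114.34382161]
```

View pics/w6o.png

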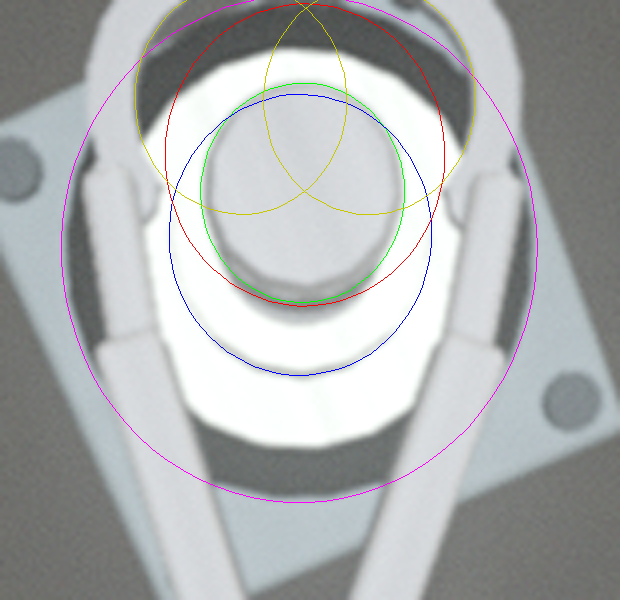

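View pics/s6z.png

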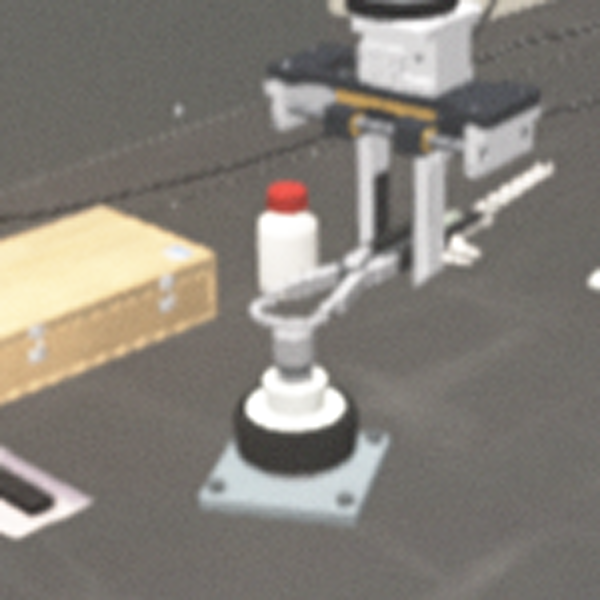

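Run:
```python
from h import *
c=cal('scene');p=ctrl.get_obs()['ee_pos'];M=toolR()
s=cv2.imread('pics/s6.png');im=cv2.resize(s[190:290,210:310],None,fx=6,fy=6,interpolation=cv2.INTER_CUBIC)
t=np.linspace(0,2*np.pi,80)
D=lambda P,col:cv2.polylines(im,[np.round((proj(c,P)-[210,190])*6+2.5).astype(int)],True,col,1)
for r,z,col in [(.010,.111,(0,255,0)),(.02,.075,(255,0,0)),(.013,.085,(0,255,255))]:
    D(np.c_[.5315+r*np.cos(t),.207+r*np.sin(t),t*0+z],col)
for y,r in ((1-7.3,12),(8.3,12),(1-7.3,17),(8.3,17)): D(p+(np.c_[t*0+0,y+r*np.cos(t),-121+r*np.sin(t)]/1e3)@M.T,(0,0,255))
cv2.imwrite('pics/s6o.png',im)
```

```text
(no output)
```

View pics/s6o.png

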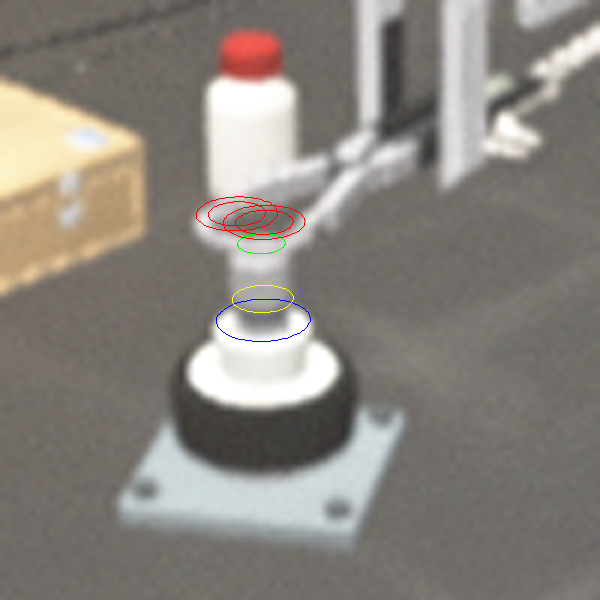

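The wrist overlay has the shaft centred inside the spread ring to within about 1 mm. In the scene view the ring and stub show the same small offset, so the ring is level at the height I assumed. I'll lower it in two stages and watch the force.

arm_command(deltas=[{"translation":[0.08,0,0.02],"turn":[0,0,0]},{"translation":[0.16,0,0.02],"turn":[0,0,0]},{"translation":[0.24,0,0.02],"turn":[0,0,0]},{"translation":[0.32,0,0.02],"turn":[0,0,0]},{"translation":[0.4,0,0.02],"turn":[0,0,0]},{"translation":[0.48,0,0.02],"turn":[0,0,0]},{"translation":[0.56,0,0.02],"turn":[0,0,0]},{"translation":[0.64,0,0.02],"turn":[0,0,0]},{"translation":[0.7,0,0.02],"turn":[0,0,0]},{"translation":[0.7,0,0.02],"turn":[0,0,0]}])

```text
time_s: 10.2
ee_pos: [0.5429, 0.0927, 0.1071]
eef_rot: [-1.6, 1.57, -3.061]
force: [-1.0, -0.2, -1.3]
grip_width: 0.032
```

Run:
```python
from ov import *
snap('wrist','w7.png');ov('w7.png',(.5315,.207),'w7o.png');print(ctrl.get_obs()['moment'],ctrl.get_obs()['grip_width'])
```

```text
10.25 [0.54296053 0.092687   0.10728176] [-0.35298465  0.11019654 -0.65907057] stub in tool mm [  -3.71786544    1.14675766 -114.8803465 ]
[-0.10433738 -0.11577143  0.02372945] 0.032051259595071276
```

View pics/w7o.png

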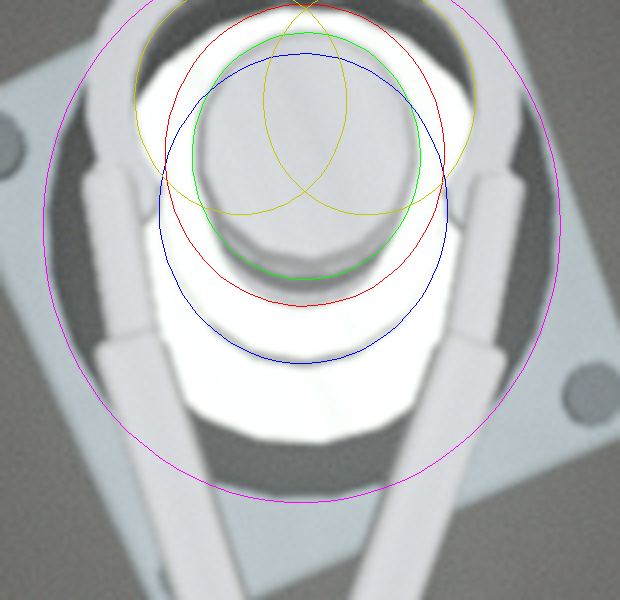

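arm_command(deltas=[{"translation":[0.08,0,0],"turn":[0,0,0]},{"translation":[0.16,0,0],"turn":[0,0,0]},{"translation":[0.24,0,0],"turn":[0,0,0]},{"translation":[0.32,0,0],"turn":[0,0,0]},{"translation":[0.4,0,0],"turn":[0,0,0]},{"translation":[0.48,0,0],"turn":[0,0,0]},{"translation":[0.56,0,0],"turn":[0,0,0]},{"translation":[0.64,0,0],"turn":[0,0,0]},{"translation":[0.72,0,0],"turn":[0,0,0]},{"translation":[0.78,0,0],"turn":[0,0,0]},{"translation":[0.8,0,0],"turn":[0,0,0]},{"translation":[0.8,0,0],"turn":[0,0,0]}])

```text
time_s: 11.25
ee_pos: [0.543, 0.0927, 0.0873]
eef_rot: [-1.678, 1.571, -3.139]
force: [-0.1, -0.3, -1.1]
grip_width: 0.0322
```

Run:
```python
from ov import *
snap('wrist','w8.png');ov('w8.png',(.5315,.207),'w8o.png');o=ctrl.get_obs();print(o['moment'],o['grip_width'])
snap('scene','s8.png')
c=cal('scene');p=o['ee_pos'];M=toolR()
s=cv2.imread('pics/s8.png');im=cv2.resize(s[190:290,210:310],None,fx=6,fy=6,interpolation=cv2.INTER_CUBIC)
cv2.imwrite('pics/s8z.png',im)
```

```text
11.3 [0.54303659 0.09270403 0.08744903] [-0.91557601  0.36534821 -1.43016375] stub in tool mm [ -23.54831719    1.07228857 -114.87225887]
[-0.09850388 -0.06907159  0.01921612] 0.032182323791419894
```

View pics/w8o.png

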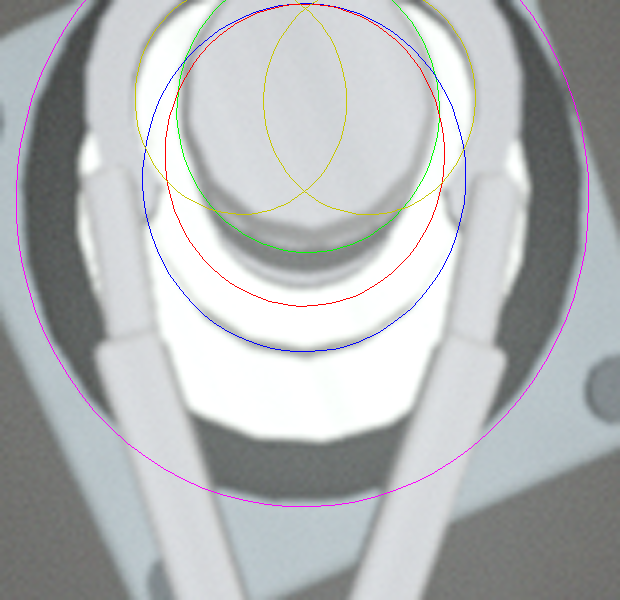

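View pics/s8z.png

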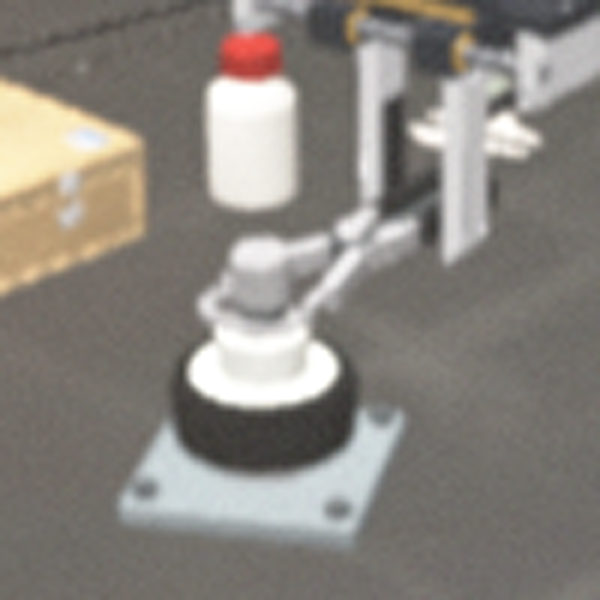

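arm_command(deltas=[{"translation":[0,0,0],"turn":[0,0,0]},{"translation":[0,0,0],"turn":[0,0,0]},{"translation":[0,0,0],"turn":[0,0,0]},{"translation":[0,0,0],"turn":[0,0,0]}])

```text
time_s: 11.68
ee_pos: [0.543, 0.0927, 0.0875]
eef_rot: [1.973, 1.571, 0.512]
force: [0.5, 0.2, -1.6]
grip_width: 0.0321
```

Run:
```python
from h import *
o=ctrl.get_obs();print(o['time_s'],o['ee_pos'],o['force'],o['moment'],o['grip_width']);print(ctrl.hand_in())
```

```text
11.6833 [0.54303358 0.09271571 0.08749677] [ 0.49790198  0.18130344 -1.64984171] [-0.11682302 -0.07100538  0.03016106] 0.03212606583297677
the job is handed in; nothing more can be done
None
```

I squeezed the pliers fully shut at 45 N, lifted them off the aluminium rest and lowered the spread ring over the shaft to the groove. I handed in at 11.7 s with the pliers still held.

**Last checks:**
- **Force:** the wrist force was about 1.7 N, roughly the pliers' own weight, and it showed no sign of contact on the way down.
- **Centring:** in the wrist view the shaft was centred in the ring's opening to within about 1 mm.
- **Height:** by the arm's reading, the ring is about 85 mm above the worktop, at the middle of the groove.
- **Level:** before lowering, the scene view showed the ring at the expected height. A tilt of about a degree would not have shown.

**Checks that disagreed or could not be made:**
- **Grip opening:** it read 32 mm where 34 mm was expected at the stop. I put this down to give in the pads, because the grips looked parallel and the ring fully spread.
- **Front of the ring:** it lay outside the wrist picture, so I inferred that clearance from the shape of the ring and the forces.
- **Ring centre:** the closed ring's centre measured about 5 mm further forward than the listed point. I aimed at the listed point, which fits the spread opening.
- **Bystanders:** I steered clear of the bottle, caliper, weight and tape roll. I did not measure their positions again at the end.

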